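# Seat the keyed ring holder in the ball vise and hold it down

### The job

Lift the ring holder (the fixture with the slim stepped nose that carries a gold ring) out of the wooden stand, put its shank into the bore of the ball vise and turn it until its key slips into the keyway. Then push it fully home against the spring ejector, flange flush on the hub, and finish still holding it in the gripper and pressing it down there, so that I can tighten the clamp screw: do not let go. Leave the other things on the bench where they are.

Things in the scene. Friction and masses are not known exactly. Their poses are not given: they have to be found in the camera images.
- ring_holder: Ring holder: loose aluminium fixture, 0.2 to 0.35 kg, upright in either hole of the stand, flange on the stand's top, shank in the hole. Origin: centre of the flange's underside; z up its axis, x towards its key (within 0.6 rad of the stand's x). Flange 50 mm diameter, 8 thick, a 6 mm rib on its rim above the key; top: slim steel nose (17 mm, gold ring 22 mm) up to 76 mm above the origin.
- holder_flats (a point): Point to grip the ring holder: on its axis, 41 mm above its origin, axes as the holder's. Here is a block with two spanner flats, 30 mm apart along y, 26 mm wide along x, from 20 to 54 mm above the origin. Below it a round body, 40 mm diameter, down to the flange.
- holder_key (a point): Foot of the ring holder's key: 22 mm below its origin, 14 mm out along its x. The shank under the flange is round steel, 24 mm diameter, 34 mm long, foot chamfered 2 mm. The key, 8 mm wide, stands out to radius 16 mm and runs from 6 to 22 mm below the flange, so the shank's last 12 mm are plain and round.
- plate_holder: Plate holder in the stand's other hole, to be left alone: same shank, key, flange and body, but on top a flat disc 48 mm diameter, 54 to 64 mm above its origin, with four short pins. Origin: centre of the flange's underside.
- stand: Fixed wooden block 90 (x) by 220 (y) by 50 mm high, origin at the centre of its underside, with two through holes 35 mm diameter at y = -55 and +55 mm. Either fixture may stand in either hole.
- vise: Engraver's ball vise, fixed: dark turntable disc 180 mm diameter, 14 mm high, rubber ring, aluminium ball 116 mm, on top a steel hub 56 mm diameter, 20 mm high, its face 137 mm above the bench. Origin on the bench under its vertical axis. A clamp screw (15 mm head) stands out of the hub's side to 52 mm from the axis, just below the face, 90 degrees clockwise (from above) from the keyway.
- hub_face (a point): Centre of the bore's mouth in the hub's face, 137 mm above the bench; the holder's origin lies here when fully home. Axes as vise. Bore 26 mm diameter, 38 deep, with one keyway 10.5 mm wide, out to radius 17.5 mm, all the way down. The head is braked (holds 3 N m) with the keyway up to 0.5 rad either side of this x axis: angle not given; look for the notch or feel for it by turning.
- ejector (a joint): How far the brass spring ejector in the bore is pushed down, m: 0 when free (its top 26 mm below the hub face), 0.008 with a holder fully home, stop at 0.010. It pushes up with 4 N at 0 and 10 N at 0.008, so a holder let go rises off the face. A key not over the keyway rests on the hub face, flange 22 mm above it; the key has about 0.1 rad of play either way in the keyway.
- bead_pot: Round wooden pot, 54 mm diameter, 27 mm high, loose, to be left alone.
- brass_plate: Brass practice plate 55 by 55 by 4 mm, loose, to be left alone.
- graver: Graver with a wooden palm grip, about 120 mm long and 24 mm wide, loose, to be left alone.
There are look-alikes about, which are no part of the job. Of the things that look like the stand, the largest one is meant.

How it is judged:
On the way, in this order (a step that is already met when the one before it is completed fails the run):
1. the ring holder is lifted clear out of the stand in the gripper (z of ring_holder in the frame of stand above 0.088 m and contact force between the fingers and ring_holder above 2 N and contact force between ring_holder and stand below 0.05 N), for 0.1 s.
2. its shank has entered the bore, upright (z of ring_holder in the frame of hub_face below 0.029 m and horizontal distance between ring_holder and hub_face below 0.004 m and angle between ring_holder's own z axis and vertical below 0.12 rad), for 0.1 s.
At the end, for the whole second after the job is handed in: Ring holder upright in the bore, key in the keyway: flange within 2 mm of the hub face, axes within 3 mm, tilt under 0.06 rad, ejector down over 6 mm, pressing on the vise with over 5 N, still, the fingers on it with over 3 N, all through the last second (z of ring_holder in the frame of hub_face between -0.003 and 0.002 m and horizontal distance between ring_holder and hub_face below 0.003 m and angle between ring_holder's own z axis and vertical below 0.06 rad and value of joint ejector above 0.006 m and contact force between ring_holder and vise above 5 N and contact force between the fingers and ring_holder above 3 N and linear speed of ring_holder below 0.02 m/s); the arm keeps its last pose, push and grip.
It fails at once if the plate holder is disturbed (moved more than 15 mm) (distance of plate_holder from where it was at the start of the episode above 0.015 m).
It fails at once if the bead pot is disturbed (moved more than 15 mm) (distance of bead_pot from where it was at the start of the episode above 0.015 m).
It fails at once if the brass plate is disturbed (moved more than 15 mm) (distance of brass_plate from where it was at the start of the episode above 0.015 m).
It fails at once if the graver is disturbed (moved more than 15 mm) (distance of graver from where it was at the start of the episode above 0.015 m).
It also fails if it takes over 58 s, if anything falls off the work surface, if the arm or the gripper's body presses on something with over 40 N, if the wrist force passes 120 N, or if a joint passes its speed limit or range.

### The arm

A 6-joint arm with a two-finger parallel gripper is mounted at the origin on the work surface. World frame = base frame: x ahead of the robot, y to its left, z up, the work surface at z = 0. Lengths are in m, angles in rad, forces in N, time in s.
With the tool pointing down it reaches from about 0.275 to 0.725 m from the base axis. Payload 5.6 kg.
Tool frame: the origin (TCP) lies at the very end of the fingers, on their centre line; the grasp point (between the pads) lies r.hold_point_z behind it (r.hold_point_z is the distance from the TCP to the grasp point, in m); z points along the fingers, y is the line along which they close (so a half turn about z gives the same grasp; the last joint's range is limited). The gripper opens to 85 mm and grips with 20 to 120 N. Pads are 22 mm wide; open, the fingers measure 114 mm over their backs; the gripper's body (76 mm by 85 mm) begins 54 mm behind the grasp point. The pads swing forward as they close: fully open they stand 13 mm farther back than shut.
Start: joints at [1.5, 0.255, 0.108, 0, -1.424, -0.285], TCP at [0.192, 0.516, 0.231] pointing down, gripper open.
Joint ranges: [-2.95, 2.95], [-1.21, 1.97], [-1.09, 1.5], [-2.87, 1.71], [-2.94, -0.07], [-3.05, 3.05]. Speed limits (rad/s): [2.57, 2.57, 3.14, 3.14, 3.14, 3.14].

### API

Orientations are given as a 3x3 rotation matrix whose columns are the frame's x, y, z axes.
In Python, from rig import r gives the robot as it stands. The module is installed in compiled form; this text tells all that it offers.
- The arm moves only by the tool arm_command, never from a script. Its argument "targets" is a list of rows, each a list of 5 numbers: the shift along the tool's x, y, z in m, then the turn about the tool's z in degrees, then the finger opening in m, from 0 to 0.0854. In form: [[x, y, z, spin, jaw], ...]. A call has exactly 5 rows; each row shifts and turns the commanded pose from where the row before left it, along the tool's axes as they then stand; what a row does not reach is not made up. A row lasts 1/8 s, in which the tool goes at most 62.5 mm and 10.7 degrees, less where a joint would pass 70% of its speed; a pose out of reach is approached as far as the arm can. A call with a gripper value outside its range is refused whole. The fingers move at their own pace and stop on an object; "force" is the grip in N (left out, the last holds). Time passes only in rows, so rows that do not move let the fingers close, or fill a call up. It gives the time, the measured TCP pose, the force, the opening and the grip force at its end, in the units of the state.
- r.get_obs(): the state, without advancing time (a new reading comes with each control period).
- r.camera(name): name is "scene" or "top" or "wrist"; returns a dict with "color" (480x640x3 uint8, red, green, blue), "K" (3x3 intrinsics, pixels), "view" (4x4, takes a point from world to camera coordinates). Camera axes: x right, y up, looking along -z (the intrinsics and any distortion apply to the point x, -y, -z); pixel columns grow to the right and rows downward; lengths in m; the calibration is good to about 2 mm. The wrist camera is an equidistant fisheye: a pixel r from the principal point sees the ray r / f radians off the axis. A picture is of the moment at which its call begins. There is no depth.
- r.hand_in(): hands the job in; it is judged then, once.
The state is a dict: "clock": time; "joints": joint angles; "joint_velocities": joint speeds; "effort": joint torques, N m; "position": TCP position; "eef_rot": TCP orientation; "force": force on the tool from outside, world axes, zero at the start; "ft_torque": the same for the moment, N m; "opening": finger opening in m; "grip_force": force on a finger pad.
Only numpy, scipy, OpenCV 4.12 (cv2) and the standard library are available. Lean on these libraries where they do the work, as an engineer would, in place of code of your own. Each camera call takes 0.05 s, during which the arm holds its last target. There are 200 camera calls.

## Working session

There is one attempt and no reset: what is moved stays moved. The work goes in short steps, Python scripts to look and compute and a tool call to move; the robot and the scene stay as the last step left them, time stands still between calls to the robot, and variables do not carry over. Pictures are saved under pics/ and viewed, at most 10 in all, crops included, and the job is handed in when it is done.

Besides the shell and the picture viewer there is one more tool, called after "Emit:" as a command line: name --pt "numbers of a row" for each row, then --argument value for the rest. arm_command: Moves the arm, as the interface text tells. Its arguments: {"type":"object","properties":{"targets":{"type":"array","items":{"type":"array","items":{"type":"number"}}},"force":{"type":"number"}},"required":["targets"]}

```bash
mkdir -p pics; cat > h.py <<'E'
import numpy as np, cv2
from rig import r
def proj(c,P):
    v=c["view"]@np.append(P,1); x=np.array([v[0],-v[1],-v[2]]); K=c["K"]
    return (K@(x/x[2]))[:2]
def ray(c,uv,fish=False):
    K=c["K"]; a=(uv[0]-K[0,2])/K[0,0]; b=(uv[1]-K[1,2])/K[1,1]
    if fish:
        t=np.hypot(a,b); s=np.sin(t)/t if t>1e-9 else 1; d=np.array([a*s,b*s,np.cos(t)])
    else: d=np.array([a,b,1.])
    R=c["view"][:3,:3]; o=-R.T@c["view"][:3,3]
    return o,R.T@(d*[1,-1,-1])
def onz(c,uv,z,fish=False):
    o,d=ray(c,uv,fish); return o+d*(z-o[2])/d[2]
E
python3 - <<'E'
from h import *
for n in("scene","top"):
    c=r.camera(n); cv2.imwrite(f"pics/{n}0.png",c["color"][:,:,::-1]); print(n,c["K"].round(1).tolist(),c["view"].round(3).tolist())
print(r.get_obs(), r.hold_point_z)
E
```

```text
scene [[541.6, 0.0, 323.0], [0.0, 541.6, 237.6], [0.0, 0.0, 1.0]] [[-0.843, 0.537, -0.024, 0.432], [-0.337, -0.493, 0.802, 0.165], [0.419, 0.685, 0.596, -1.493], [0.0, 0.0, 0.0, 1.0]]
top [[530.8, 0.0, 311.5], [0.0, 530.8, 241.3], [0.0, 0.0, 1.0]] [[-0.027, -1.0, -0.011, 0.119], [0.987, -0.029, 0.161, -0.56], [-0.161, -0.007, 0.987, -1.0], [0.0, 0.0, 0.0, 1.0]]
{'clock': 0.1, 'joints': array([ 1.49959508e+00,  2.55737427e-01,  1.07089840e-01, -4.00366501e-04,
       -1.42389265e+00, -2.84591616e-01]), 'joint_velocities': array([ 0.00065407, -0.00276234,  0.00241466,  0.00051533,  0.00114158,
        0.00061911]), 'effort': array([-2.40528119e-03, -3.87600660e+01,  2.38475865e+01,  5.37788987e+00,
       -3.76621480e-03,  5.17322420e-06]), 'position': array([0.19138947, 0.51514476, 0.23044594]), 'eef_rot': array([[ 9.37350096e-01, -3.48388472e-01, -5.19113421e-04],
       [-3.48388841e-01, -9.37348541e-01, -1.71130281e-03],
       [ 1.09607963e-04,  1.78494318e-03, -9.99998401e-01]]), 'force': array([ 0.11307199, -0.34176628,  0.15558326]), 'ft_torque': array([ 0.0548728 ,  0.04338318, -0.02164343]), 'grip_force': 0.0, 'opening': 0.08507796519654989} 0.0187
```

View pics/scene0.png

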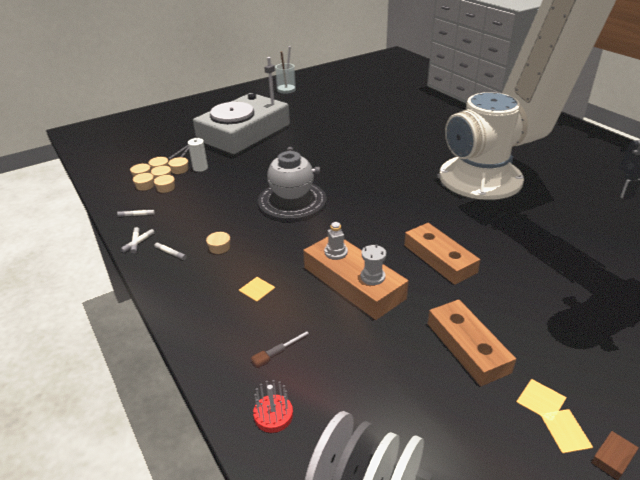

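View pics/top0.png

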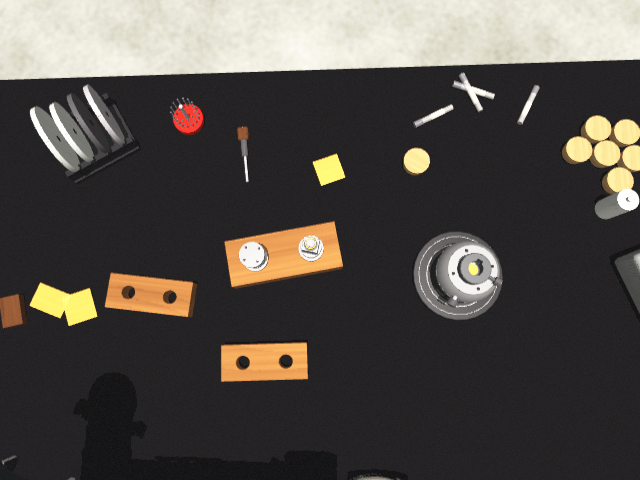

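The scene shows three two-hole wooden blocks, by top-image pixel: A (283,254), B (150,296) and C (264,361). A is the largest and the only one holding fixtures. Its right-hand fixture (311,246), with the gold ring, is the ring holder, and the left one (253,256) with the flat pinned disc is the plate holder. The vise hub is at (474,267). I'll confirm this in one enlarged crop.

```bash
python3 - <<'E'
from h import *
im=cv2.imread("pics/top0.png")
a=cv2.resize(im[210:300,215:350],None,fx=5.8,fy=5.8,interpolation=cv2.INTER_CUBIC)[:, :783]
sc=cv2.imread("pics/scene0.png")
A=cv2.resize(im[215:285,225:345],(480,280),interpolation=cv2.INTER_CUBIC)
B=cv2.resize(im[230:300,435:515],(320,280),interpolation=cv2.INTER_CUBIC)
C=cv2.resize(sc[215:315,300:410],(352,320),interpolation=cv2.INTER_CUBIC)
D=cv2.resize(sc[140:220,255:335],(320,320),interpolation=cv2.INTER_CUBIC)
o=np.zeros((600,800,3),np.uint8);o[:280,:480]=A;o[:280,480:]=B;o[280:,:352]=C;o[280:,400:720]=D
cv2.imwrite("pics/crop1.png",o)
c=r.camera("top")
hsv=cv2.cvtColor(im,cv2.COLOR_BGR2HSV)
m=cv2.inRange(hsv,(5,100,120),(20,255,255)); 
cs,_=cv2.findContours(m,cv2.RETR_EXTERNAL,cv2.CHAIN_APPROX_NONE)
for k in cs:
    if cv2.contourArea(k)>600:
        q=cv2.boxPoints(cv2.minAreaRect(k)); W=np.array([onz(c,p,0.05)[:2] for p in q]); print(q.round(1).tolist(),W.round(3).tolist(),np.linalg.norm(np.diff(W,axis=0),axis=1).round(3))
for n,p,z in(("ring tip",(311,243),.12),("plate disc",(253,254),.114),("hub",(474.5,267.5),.137),("turntable",(459,275),.014)): print(n,onz(c,p,z).round(4))
E
```

```text
[[219.89999389648438, 344.29998779296875], [306.3999938964844, 341.79998779296875], [307.5, 378.79998779296875], [221.0, 381.29998779296875]] [[0.368, 0.283], [0.369, 0.118], [0.3, 0.118], [0.3, 0.281]] [0.165 0.069 0.163]
[[104.4000015258789, 306.8999938964844], [108.5999984741211, 271.70001220703125], [192.60000610351562, 281.70001220703125], [188.5, 316.79998779296875]] [[0.446, 0.507], [0.514, 0.501], [0.49, 0.336], [0.422, 0.344]] [0.068 0.166 0.068]
[[222.6999969482422, 241.10000610351562], [334.29998779296875, 220.5], [342.79998779296875, 266.29998779296875], [231.1999969482422, 286.8999938964844]] [[0.568, 0.277], [0.603, 0.057], [0.511, 0.043], [0.477, 0.261]] [0.224 0.092 0.22 ]
ring tip [0.5478 0.1034 0.12  ]
plate disc [0.5314 0.2105 0.114 ]
hub [ 0.4925 -0.1858  0.137 ]
turntable [ 0.4911 -0.1905  0.014 ]
```

View pics/crop1.png

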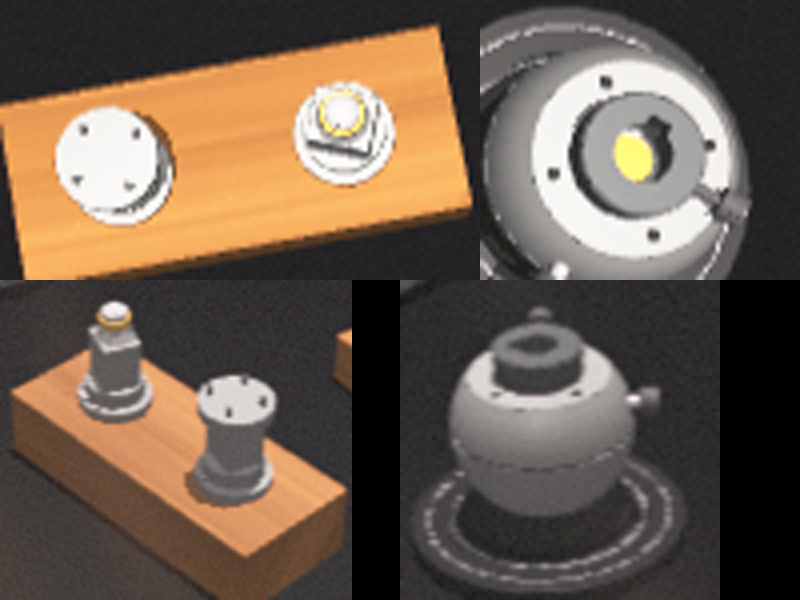

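The crop confirms A at top (283,254) as the stand, with the ring holder at (311,246) showing its gold ring and flats. The hub's keyway notch points up and right, with the clamp screw to the right. I'll go above the holder.

Emit:
arm_command --pt "0.048 0.026 0 0 0.085" --pt "0.048 0.026 0 0 0.085" --pt "0.048 0.026 0 0 0.085" --pt "0.048 0.026 0 0 0.085" --pt "0.048 0.026 0 0 0.085"

```text
clock: 0.78
position: [0.372, 0.3085, 0.2311]
eef_rot: [[0.937, -0.348, -0.0], [-0.348, -0.937, -0.0], [-0.0, 0.0, -1.0]]
force: [0.5, 0.8, 0.1]
opening: 0.0848
grip_force: 0.0
```

Emit:
arm_command --pt "0.048 0.026 0 0 0.085" --pt "0.048 0.026 0 0 0.085" --pt "0.048 0.026 0 0 0.085" --pt "0.048 0.026 0 0 0.085" --pt "0.046 0.027 0 0 0.085"

```text
clock: 1.4
position: [0.5496, 0.1029, 0.2309]
eef_rot: [[0.937, -0.348, -0.001], [-0.348, -0.937, -0.0], [-0.0, 0.0, -1.0]]
force: [0.1, 0.9, 0.4]
opening: 0.0851
grip_force: 0.0
```

Emit:
arm_command --pt "0 0 0 -10 0.085" --pt "0 0 0 -10 0.085" --pt "0 0 0 -9 0.085" --pt "0 0 0 0 0.085" --pt "0 0 0 0 0.085"

```text
clock: 2.02
position: [0.5486, 0.1044, 0.2311]
eef_rot: [[0.989, 0.147, -0.0], [0.147, -0.989, -0.0], [-0.0, 0.0, -1.0]]
force: [-0.3, -0.6, 0.5]
opening: 0.0848
grip_force: 0.0
```

```bash
python3 - <<'E'
from h import *
c=r.camera("wrist"); im=c["color"][:,:,::-1].copy(); cv2.imwrite("pics/w1.png",im); print(c["K"].round(1).tolist(),c["view"].round(3).tolist())
o=r.get_obs(); print(o["clock"],o["position"],o["eef_rot"].round(3),o["joints"].round(3))
E
```

```text
[[371.6, 0.0, 319.5], [0.0, 371.6, 240.0], [0.0, 0.0, 1.0]] [[0.146, -0.989, 0.001, 0.024], [0.949, 0.14, -0.282, -0.499], [0.279, 0.042, 0.959, -0.536], [0.0, 0.0, 0.0, 1.0]]
2.075 [0.54862116 0.10447871 0.23116474] [[ 0.989  0.147 -0.   ]
 [ 0.147 -0.989 -0.   ]
 [-0.    -0.    -1.   ]] [ 0.468  0.272  0.131 -0.    -1.43   1.251]
```

View pics/w1.png

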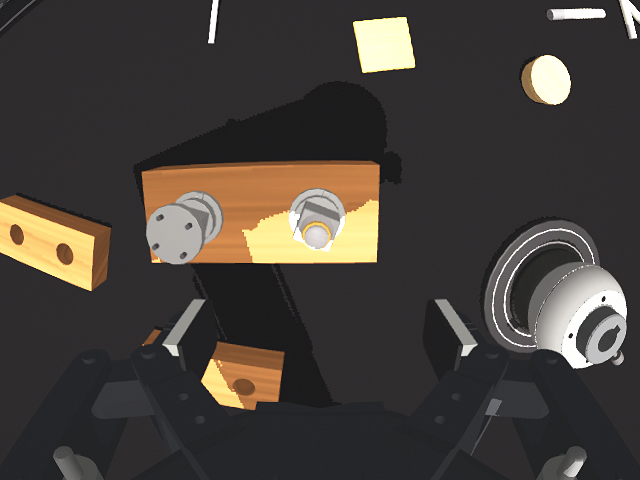

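The wrist view shows the stand face (260,215), the ring holder on the right with its flange at (317,215) and nose at (316,233), and the vise hub at (605,335). Next is an enlarged crop for the flats and the hub.

```bash
python3 - <<'E'
from h import *
im=cv2.imread("pics/w1.png")
g=lambda a:np.uint8(255*(a/255.)**0.8)
A=cv2.resize(im[180:260,280:355],(562,600),interpolation=cv2.INTER_CUBIC)
B=cv2.resize(im[300:372,580:636],(238,306),interpolation=cv2.INTER_CUBIC)
o=np.zeros((600,800,3),np.uint8);o[:,:562]=A;o[:306,562:]=B
cv2.imwrite("pics/crop2.png",o)
E
```

```text
(no output)
```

View pics/crop2.png

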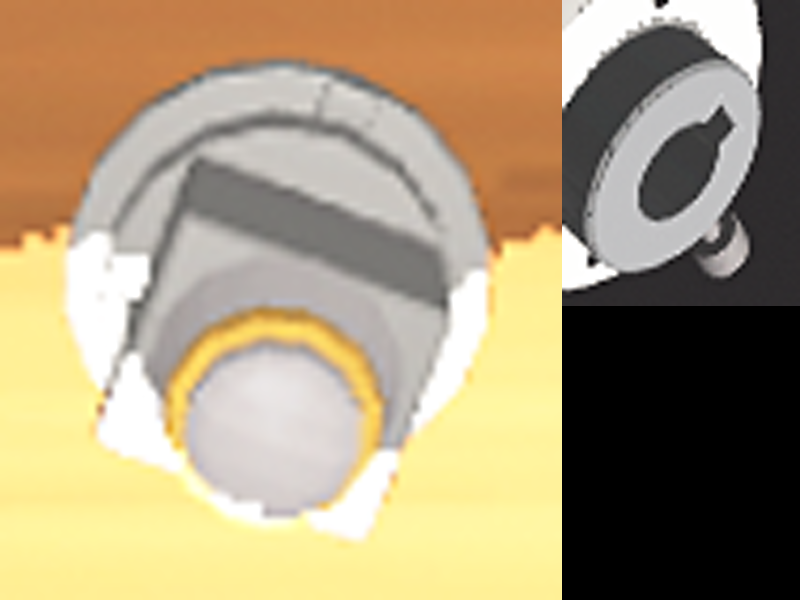

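```bash
python3 - <<'E'
from h import *
c=r.camera("wrist")
Q=[onz(c,(280+u/7.493,180+v/7.5),.104,True)[:2] for u,v in((188,208),(443,305),(365,540),(100,435))]
Q=np.array(Q); print(Q.round(4), "centre",Q.mean(0))
d=(Q[0]-Q[1])+(Q[3]-Q[2]); e=(Q[0]-Q[3])+(Q[1]-Q[2])
print("y-dir deg",np.degrees(np.arctan2(d[1],d[0])),"x-dir",np.degrees(np.arctan2(e[1],e[0])),np.linalg.norm(d)/2,np.linalg.norm(e)/2)
tip=onz(c,(280+275/7.493,180+430/7.5),.126,True); fl=onz(c,(280+278/7.493,180+265/7.5),.058,True); rib=onz(c,(280+350/7.493,180+105/7.5),.061,True)
print(tip,fl,rib, "rib ang",np.degrees(np.arctan2(*(rib-fl)[[1,0]])))
H=onz(c,(580+(685-562)/4.25,300+172/4.25),.137,True);k=onz(c,(580+(722-562)/4.25,300+118/4.25),.137,True)
print("hub",H,"key",np.degrees(np.arctan2(*(k-H)[[1,0]])),np.linalg.norm(k-H))
E
```

```text
[[0.564  0.1179]
 [0.558  0.0915]
 [0.5326 0.0954]
 [0.5397 0.1235]] centre [0.5485525  0.10708991]
y-dir deg 76.49154872161208 x-dir -10.8384236816155 0.028047018068829477 0.02532305730224811
[0.54900168 0.10691839 0.126     ] [0.54939791 0.10708208 0.058     ] [0.56966183 0.10178657 0.061     ] rib ang -14.645427995792248
hub [ 0.49109066 -0.18763029  0.137     ] key -20.405354376447416 0.015085181595008565
```

The rib shows the key at a yaw of about -13°, with the holder at (0.549, 0.107). I'll turn, centre, go down and grip.

Emit:
arm_command --pt "0.001 -0.0024 0 0 0.085" --pt "0 0 0 10.7 0.085" --pt "0 0 0 10.7 0.085" --pt "0 0 0.03 0 0.085" --pt "0 0 0.03 0 0.085"

```text
clock: 2.75
position: [0.5495, 0.1073, 0.1708]
eef_rot: [[0.975, -0.222, 0.001], [-0.222, -0.975, 0.001], [0.001, -0.001, -1.0]]
force: [0.9, -0.1, -1.2]
opening: 0.0846
grip_force: 0.0
```

Emit:
arm_command --pt "0 0 0.03 0 0.07" --pt "0 0 0.03 0 0.07" --pt "0 0 0.025 0 0.07" --pt "0 0 0.013 0 0.07" --pt "0 0 0 0 0.07"

```text
clock: 3.38
position: [0.549, 0.1068, 0.0728]
eef_rot: [[0.975, -0.221, -0.001], [-0.221, -0.975, -0.001], [-0.001, 0.001, -1.0]]
force: [0.3, -0.5, 0.1]
opening: 0.0701
grip_force: 0.0
```

Emit:
arm_command --force 60 --pt "0 0 0 0 0.03" --pt "0 0 0 0 0.02" --pt "0 0 0 0 0.02" --pt "0 0 0 0 0.02" --pt "0 0 0 0 0.02"

```text
clock: 4.0
position: [0.5501, 0.1071, 0.0745]
eef_rot: [[0.975, -0.221, 0.002], [-0.221, -0.975, 0.001], [0.002, -0.001, -1.0]]
force: [-0.3, -0.0, 5.9]
opening: 0.0292
grip_force: 60.8
```

```bash
python3 - <<'E'
from h import *
c=r.camera("wrist"); cv2.imwrite("pics/w2.png",c["color"][:,:,::-1])
o=r.get_obs(); print({k:np.round(o[k],4).tolist() for k in o})
E
```

```text
{'clock': 4.05, 'joints': [0.4718, 0.3711, -0.1427, 0.0006, -1.0548, 0.8758], 'joint_velocities': [-0.0001, -0.0024, 0.0004, -0.0014, 0.0015, 0.001], 'effort': [0.0279, -39.1468, 19.2299, 4.1235, 0.2025, 0.0146], 'position': [0.5501, 0.1071, 0.0745], 'eef_rot': [[0.9753, -0.221, 0.0022], [-0.221, -0.9753, 0.0005], [0.0021, -0.001, -1.0]], 'force': [0.0622, 0.3954, 6.1916], 'ft_torque': [0.0859, 0.256, -0.0277], 'grip_force': 60.8165, 'opening': 0.0294}
```

View pics/w2.png

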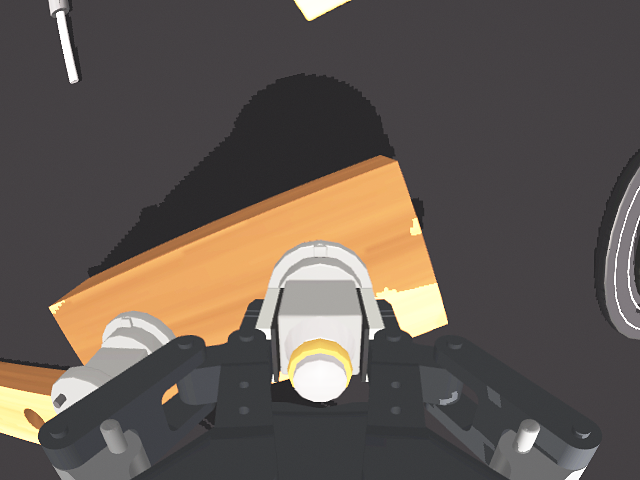

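The flats are between the pads. The rib (320,250) and nose (321,381) are aligned with the tool. Now the lift.

Emit:
arm_command --pt "0 0 -0.02 0 0.02" --pt "0 0 -0.03 0 0.02" --pt "0 0 -0.03 0 0.02" --pt "0 0 -0.03 0 0.02" --pt "0 0 -0.03 0 0.02"

```text
clock: 4.68
position: [0.5484, 0.1069, 0.213]
eef_rot: [[0.975, -0.222, -0.003], [-0.222, -0.975, -0.0], [-0.003, 0.001, -1.0]]
force: [0.6, -0.1, -4.2]
opening: 0.0292
grip_force: 59.7
```

```bash
python3 - <<'E'
from h import *
from rig import r
c=r.camera("wrist"); im=c["color"][:,:,::-1].copy(); cv2.imwrite("pics/w3.png",im)
o=r.get_obs(); p=o["position"];R=o["eef_rot"]; print({k:np.round(o[k],4).tolist() for k in("clock","position","force","opening","grip_force")})
g=cv2.imread("pics/w2.png")
# gold/nose centre offset in tool frame: tip is tcp z + (.126-.0745)
dz=.126-.0745
t=onz(c,(321,381),p[2]+dz,True)-p; print("tip in tool",(R.T@t).round(4))
# block top-face far edge (z=.104 -> tcp+.0295), should be tool x=+.013
e=onz(c,(320,316),p[2]+.0295,True)-p; print("far top edge",(R.T@e).round(4))
rb=onz(c,(320,247),p[2]+.064-.0745,True)-p; print("rib",(R.T@rb).round(4))
H=np.array([.491,-.188]);print("yaw",np.degrees(np.arctan2(R[1,0],R[0,0])))
crop=im[240:420,200:440]; cr=im[260:440,500:640]
o2=np.zeros((600,800,3),np.uint8);a=cv2.resize(crop,(480,360),interpolation=cv2.INTER_CUBIC);o2[:360,:480]=a;o2[:360,480:760]=cv2.resize(cr,(280,360));
cv2.imwrite("pics/crop3.png",o2)
E
```

```text
{'clock': 4.725, 'position': [0.5505, 0.107, 0.2178], 'force': [1.7537, -0.2071, 1.76], 'opening': 0.0292, 'grip_force': 60.0155}
tip in tool [ 0.0023  0.0004 -0.0515]
far top edge [ 0.012   0.0002 -0.0294]
rib [0.0228 0.0004 0.0106]
yaw -12.773466990943676
```

View pics/w3.png

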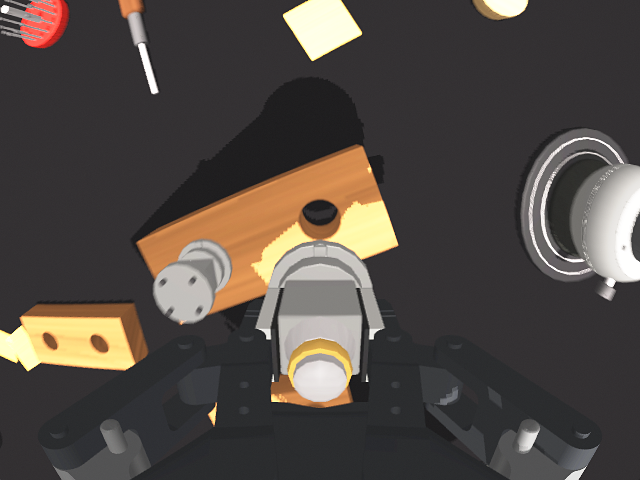

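The holder is out of the stand and upright: it looks the same as in the previous picture. I'll move beside the vise so that the hub lies ahead in the wrist view.

Emit:
arm_command --pt "-0.01 0.031 -0.002 0 0.02" --pt "-0.01 0.031 -0.002 0 0.02" --pt "-0.01 0.031 -0.002 0 0.02" --pt "-0.01 0.031 -0.002 0 0.02" --pt "-0.01 0.031 -0.002 0 0.02"

```text
clock: 5.35
position: [0.4648, -0.0338, 0.222]
eef_rot: [[0.975, -0.221, -0.002], [-0.221, -0.975, 0.0], [-0.002, 0.0, -1.0]]
force: [0.0, 0.4, -3.3]
opening: 0.029
grip_force: 60.0
```

Emit:
arm_command --pt "-0.01 0.032 0 0 0.02" --pt "-0.01 0.032 0 0 0.02" --pt "-0.01 0.032 0 0 0.02" --pt "-0.01 0.032 0 0 0.02" --pt "0 0 0 10 0.02"

```text
clock: 5.98
position: [0.3971, -0.1502, 0.2222]
eef_rot: [[0.92, -0.393, -0.002], [-0.393, -0.92, 0.001], [-0.002, 0.0, -1.0]]
force: [0.5, 0.1, -3.1]
opening: 0.0292
grip_force: 60.4
```

Emit:
arm_command --pt "0 0 0 0 0.02" --pt "0 0 0 0 0.02" --pt "0 0 0 0 0.02" --pt "0 0 0 0 0.02" --pt "0 0 0 0 0.02"

```text
clock: 6.6
position: [0.399, -0.149, 0.2232]
eef_rot: [[0.922, -0.387, -0.0], [-0.387, -0.922, 0.0], [-0.0, -0.0, -1.0]]
force: [0.1, -0.5, -4.0]
opening: 0.0289
grip_force: 60.4
```

```bash
python3 - <<'E'
from h import *
c=r.camera("wrist"); im=c["color"][:,:,::-1].copy(); cv2.imwrite("pics/w4.png",im)
o=r.get_obs(); print({k:np.round(o[k],4).tolist() for k in("clock","position","eef_rot","force","joints")})
H=np.array([.491,-.188,.137]);v=c["view"]@np.append(H,1);x=v[:3]*[1,-1,-1];t=np.arctan2(np.hypot(x[0],x[1]),x[2]);u=x[:2]/np.hypot(x[0],x[1])*t*c["K"][0,0]+c["K"][:2,2];print(u)
a,b=int(u[0])-70,max(0,int(u[1])-60)
cv2.imwrite("pics/crop4.png",cv2.resize(im[b:b+100,a:a+130],(780,600),interpolation=cv2.INTER_CUBIC)); print(a,b)
E
```

```text
{'clock': 6.65, 'position': [0.399, -0.149, 0.2233], 'eef_rot': [[0.9222, -0.3867, -0.0001], [-0.3867, -0.9222, 0.0], [-0.0001, -0.0, -1.0]], 'force': [0.2691, 0.57, -3.5857], 'joints': [0.0134, 0.0096, -0.2004, -0.0, -1.3609, 1.1603]}
[320.51642002  87.47622568]
250 27
```

View pics/crop4.png

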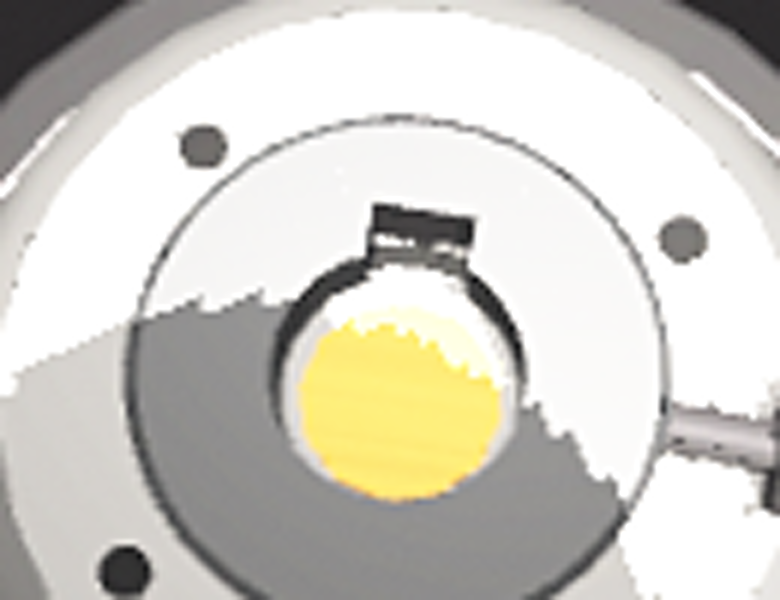

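The hub's outer circle spans x 127 to 667 and its top is at 118. The bore is around (398,382) and the keyway mouth runs from (375,205) to (474,217), all in crop pixels at 6x.

```bash
python3 - <<'E'
from h import *
c=r.camera("wrist"); o=r.get_obs();p=o["position"];R=o["eef_rot"]
f=lambda u,v:(R.T@(onz(c,(250+u/6,27+v/6),.137,True)-p))[:2]*1000
for n,q in dict(top=(397,118),botbore=(398,502),L=(127,387),R=(667,387),bL=(272,385),bR=(524,382),k1=(375,205),k2=(474,217)).items(): print(n,f(*q).round(1))
b=f(398,502);t=f(397,118);C=np.array([(b[0]+13+t[0]-28)/2,(f(127,387)[1]+f(667,387)[1])/2]);k=(f(375,205)+f(474,217))/2-C
print("C",C,"keyway",k,np.degrees(np.arctan2(k[1],k[0])),np.linalg.norm(k)); d=f(474,217)-f(375,205);print("edge ang",np.degrees(np.arctan2(-d[0],d[1])),np.linalg.norm(d))
print("world",p+R@np.append(C/1000,0))
E
```

```text
top [125.9  -2.2]
botbore [85.5 -2.2]
L [ 97.9 -29.5]
R [97.8 24.9]
bL [ 97.8 -14.8]
bR [98.  10.5]
k1 [116.5  -4.4]
k2 [115.3   5.5]
C [98.19491191 -2.2821527 ] keyway [17.69485447  2.8040787 ] 9.004703550706655 17.915656063076888
edge ang 7.302094239946831 10.022052844557388
world [ 0.49041979 -0.18495258  0.22328086]
```

Emit:
arm_command --pt "0.03 -0.0007 0 0 0.02" --pt "0.03 -0.0007 0 0 0.02" --pt "0.03 -0.0007 0 0 0.02" --pt "0.0087 -0.0006 0 0 0.02" --pt "0 0 0 8 0.02"

```text
clock: 7.32
position: [0.4912, -0.185, 0.2227]
eef_rot: [[0.857, -0.515, -0.001], [-0.515, -0.857, 0.0], [-0.001, 0.0, -1.0]]
force: [0.8, 0.4, -3.9]
opening: 0.0291
grip_force: 60.4
```

Emit:
arm_command --pt "0 0 0.01 0 0.02" --pt "0 0 0.01 0 0.02" --pt "0 0 0 0 0.02" --pt "0 0 0 0 0.02" --pt "0 0 0 0 0.02"

```text
clock: 7.95
position: [0.4912, -0.1849, 0.2037]
eef_rot: [[0.859, -0.511, 0.001], [-0.511, -0.859, -0.0], [0.001, -0.0, -1.0]]
force: [-0.5, 0.2, -2.8]
opening: 0.029
grip_force: 60.4
```

```bash
python3 - <<'E'
from h import *
w=r.camera("wrist")["color"][:,:,::-1]; c=r.camera("scene"); s=c["color"][:,:,::-1]
o=r.get_obs(); print({k:np.round(o[k],4).tolist() for k in("clock","position","eef_rot","force","joints")})
u=proj(c,[.4904,-.185,.15]).astype(int);print(u)
P=np.zeros((400,800,3),np.uint8);P[:,:400]=cv2.resize(s[u[1]-40:u[1]+40,u[0]-40:u[0]+40],(400,400),interpolation=cv2.INTER_CUBIC)
P[:,400:]=cv2.resize(w[200:360,240:400],(400,400),interpolation=cv2.INTER_CUBIC);cv2.imwrite("pics/v5.png",P)
E
```

```text
{'clock': 8.05, 'position': [0.4912, -0.1849, 0.2036], 'eef_rot': [[0.8592, -0.5116, 0.0006], [-0.5116, -0.8592, -0.0001], [0.0006, -0.0002, -1.0]], 'force': [0.9133, 0.934, -3.6762], 'joints': [-0.0614, 0.2149, -0.0147, 0.0001, -1.3405, 1.0951]}
[288 150]
```

View pics/v5.png

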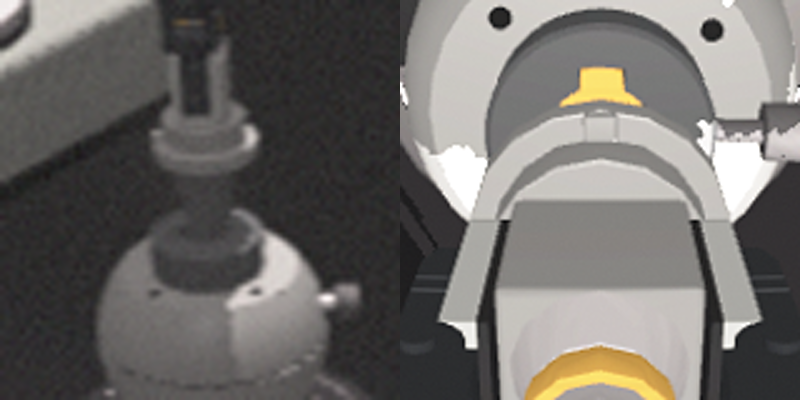

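The keyway (602,80) is lined up with the rib (601,125), and the scene view shows the shank over the hub. I'll go down gently.

Emit:
arm_command --pt "0 0 0.003 0 0.02" --pt "0 0 0.003 0 0.02" --pt "0 0 0.003 0 0.02" --pt "0 0 0.002 0 0.02" --pt "0 0 0 0 0.02"

```text
clock: 8.68
position: [0.4917, -0.1853, 0.1926]
eef_rot: [[0.859, -0.512, 0.002], [-0.512, -0.859, -0.001], [0.002, -0.0, -1.0]]
force: [2.4, -2.9, -4.5]
opening: 0.0291
grip_force: 60.5
```

Emit:
arm_command --pt "0 0 0.002 0 0.02" --pt "0 0 0.002 0 0.02" --pt "0 0 0.002 0 0.02" --pt "0 0 0 0 0.02" --pt "0 0 0 0 0.02"

```text
clock: 9.3
position: [0.4918, -0.1853, 0.1866]
eef_rot: [[0.859, -0.512, 0.002], [-0.512, -0.859, -0.001], [0.002, -0.0, -1.0]]
force: [4.2, -2.9, -3.0]
opening: 0.0292
grip_force: 60.6
```

The shank is in. A small sideways load of about 5 N along tool +x calls for shifting 1 mm that way as it goes on.

Emit:
arm_command --pt "0.001 0 0 0 0.02" --pt "0 0 0.002 0 0.02" --pt "0 0 0.002 0 0.02" --pt "0 0 0.002 0 0.02" --pt "0 0 0 0 0.02"

```text
clock: 9.93
position: [0.492, -0.1854, 0.1801]
eef_rot: [[0.859, -0.512, 0.0], [-0.512, -0.859, -0.0], [0.0, -0.0, -1.0]]
force: [4.1, -3.8, -2.6]
opening: 0.0291
grip_force: 60.6
```

Emit:
arm_command --pt "0 0 0.002 0 0.02" --pt "0 0 0.002 0 0.02" --pt "0 0 0.002 0 0.02" --pt "0 0 0 0 0.02" --pt "0 0 0 0 0.02"

```text
clock: 10.55
position: [0.492, -0.1855, 0.1741]
eef_rot: [[0.859, -0.512, 0.0], [-0.512, -0.859, -0.0], [0.0, -0.0, -1.0]]
force: [4.9, -3.0, -2.5]
opening: 0.0297
grip_force: 60.6
```

Emit:
arm_command --pt "0 0 0.002 0 0.02" --pt "0 0 0.002 0 0.02" --pt "0 0 0.002 0 0.02" --pt "0 0 0 0 0.02" --pt "0 0 0 0 0.02"

```text
clock: 11.18
position: [0.4921, -0.1855, 0.1686]
eef_rot: [[0.859, -0.512, 0.001], [-0.512, -0.859, -0.0], [0.001, -0.0, -1.0]]
force: [5.1, -1.9, 0.7]
opening: 0.0289
grip_force: 61.1
```

Emit:
arm_command --pt "0 0 0.002 0 0.02" --pt "0 0 0.002 0 0.02" --pt "0 0 0.001 0 0.02" --pt "0 0 0 0 0.02" --pt "0 0 0 0 0.02"

```text
clock: 11.8
position: [0.4922, -0.1856, 0.164]
eef_rot: [[0.859, -0.512, 0.001], [-0.512, -0.859, -0.001], [0.001, -0.0, -1.0]]
force: [3.7, -1.6, 5.2]
opening: 0.0287
grip_force: 61.6
```

Emit:
arm_command --pt "0 0 0.001 0 0.02" --pt "0 0 0.001 0 0.02" --pt "0 0 0.001 0 0.02" --pt "0 0 0 0 0.02" --pt "0 0 0 0 0.02"

```text
clock: 12.42
position: [0.4922, -0.1856, 0.1615]
eef_rot: [[0.859, -0.512, 0.002], [-0.512, -0.859, -0.001], [0.002, -0.0, -1.0]]
force: [1.2, -1.9, 8.2]
opening: 0.0292
grip_force: 62.1
```

Emit:
arm_command --pt "0 0 0.001 0 0.02" --pt "0 0 0.001 0 0.02" --pt "0 0 0 0 0.02" --pt "0 0 0 0 0.02" --pt "0 0 0 0 0.02"

```text
clock: 13.05
position: [0.4923, -0.1857, 0.1614]
eef_rot: [[0.859, -0.511, 0.003], [-0.511, -0.859, -0.001], [0.004, -0.0, -1.0]]
force: [-1.9, 1.2, 18.8]
opening: 0.0295
grip_force: 63.5
```

The TCP stopped at 0.1614 and the push rose to 19 N, so the flange is seated. I'll use the last picture to check.

Emit:
arm_command --pt "0 0 0.0003 0 0.02" --pt "0 0 0 0 0.02" --pt "0 0 0 0 0.02" --pt "0 0 0 0 0.02" --pt "0 0 0 0 0.02"

```text
clock: 13.68
position: [0.4924, -0.1857, 0.1614]
eef_rot: [[0.86, -0.511, 0.003], [-0.511, -0.86, -0.002], [0.004, -0.0, -1.0]]
force: [-2.5, 2.5, 20.9]
opening: 0.0292
grip_force: 63.5
```

```bash
python3 - <<'E'
from h import *
s=r.camera("scene")["color"][:,:,::-1]; w=r.camera("wrist")["color"][:,:,::-1]
P=np.zeros((400,800,3),np.uint8);P[:,:400]=cv2.resize(s[115:195,248:328],(400,400),interpolation=cv2.INTER_CUBIC)
P[:,400:]=cv2.resize(w[200:360,240:400],(400,400),interpolation=cv2.INTER_CUBIC);cv2.imwrite("pics/v6.png",P)
E
```

```text
(no output)
```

View pics/v6.png

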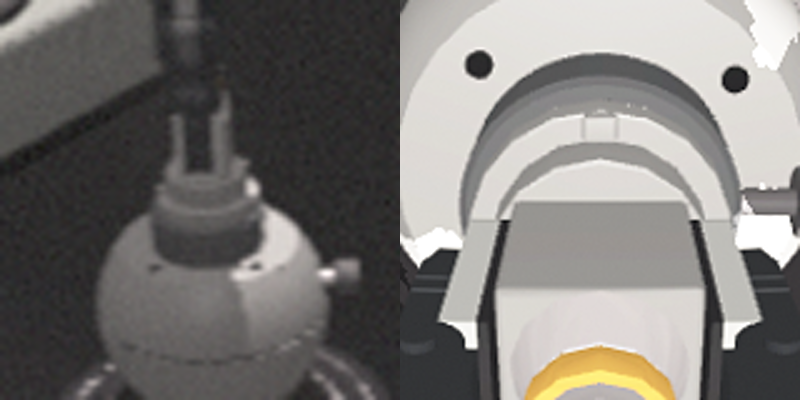

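The flange sits flush on the hub at left (208,205), and there is no gap in the wrist view. The arm is holding still and pressing at about 20 N, so I'll hand in.

```bash
python3 -c "
from rig import r
print(r.hand_in())"
```

```text
the job is handed in; nothing more can be done
None
```

The ring holder is in the ball vise with its key in the keyway and its flange flush on the hub; the arm is still gripping it and pressing down at about 20 N, and the job is handed in (no verdict was returned).

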